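# Unlock and open the saw's control box

## Robot

A 6-joint arm with a two-finger parallel gripper is mounted at the origin on a cart in front of the work surface, level with it; the furniture and walls round the work are solid. World frame = base frame: x ahead of the robot, y to its left, z up, the work surface at z = 0. Lengths are in m, angles in rad, forces in N, time in s.
With the tool pointing down it reaches from about 0.375 to 0.9 m from the base axis. Payload 3.1 kg.
Tool frame: the origin (TCP) lies at the very end of the fingers, on their centre line; the grasp point (between the pads) lies 19 mm behind it (grip_point_offset is the distance from the TCP to the grasp point, in m); z points along the fingers, y is the line along which they close (so a half turn about z gives the same grasp; the last joint's range is limited). The gripper opens to 87 mm and grips with 3 to 60 N. Pads are 19 mm wide; open, the fingers measure 117 mm over their backs; the gripper's body (75 mm by 190 mm) begins 51 mm behind the grasp point.
Start: joints at [1.143, 0.527, 1.433, -0, 1.181, -0.178], TCP at [0.154, 0.606, 0.223] pointing down, gripper open.
Joint ranges: [-3.08, 3.08], [-0.75, 2.2], [0.22, 2.44], [-1.43, 4.57], [0, 2.65], [-2.85, 2.85]. Speed limits (rad/s): [2.79, 2.79, 3.14, 3.14, 3.14, 3.14].

## Interface

Orientations are given as a 3x3 rotation matrix whose columns are the frame's x, y, z axes.
In Python, from rig import observe, capture, close_job, grip_point_offset gives the robot as it stands.
- The arm moves only by the shell command python3 -m pendant 'ROWS' [OPENING]. ROWS is JSON, a list of rows, each an object of numbers: "tx", "ty", "tz": the shift along the tool's x, y, z in mm; "turn": the turn about the tool's z in degrees. A call has 1 to 8 rows; each row is the pose to reach, as a shift and turn from the pose commanded when the call began, along the tool's axes at that moment; what a row does not reach only later rows make up. A row lasts 1/10 s, in which the tool goes at most 50 mm and 8.59 degrees, less where a joint would pass 70% of its speed; a pose out of reach is approached as far as the arm can. A call with a gripper value outside its range is refused whole. OPENING is the closure, from -1 (fully open) to 1 (shut), set as the call begins (- or left out, the last holds). The fingers move at their own pace and stop on an object; the grip force is fixed at half the most. Time passes only in rows, so rows that repeat a pose let the fingers close. It gives the time, the measured TCP pose, the force, the opening and the grip force at its end, in the units of the state.
- observe(): the state, without advancing time (a new reading comes with each control period).
- capture(name): name is "side" or "top"; returns a dict with "pixels" (384x512x3 uint8, red, green, blue), "mtx" (3x3 intrinsics, pixels), "D" ([k1, k2, p1, p2, k3] as OpenCV has them; the pictures are not rectified), "extrinsics" (4x4, takes a point from camera to world coordinates). Camera axes: x right, y down, z forward; pixel columns grow to the right and rows downward; lengths in m; the calibration is good to about 2 mm. A picture is of the moment at which its call begins. There is no depth.
- close_job(): hands the job in; it is judged then, once.
The state is a dict: "clock": time; "qpos": joint angles; "qvel": joint speeds; "tau": joint torques, N m; "ee_pos": TCP position; "orientation": TCP orientation; "force": force on the tool from outside, world axes, zero at the start; "moment": the same for the moment, N m; "width": finger opening in m; "finger_force": force on a finger pad.
Only numpy, scipy, OpenCV 4.12 (cv2) and the standard library are available. Lean on these libraries where they do the work, as an engineer would, in place of code of your own. Each camera call takes 0.05 s, during which the arm holds its last target. There are 200 camera calls.

## Task

Two control boxes lie on the saw table, one with a yellow lid and one with a blue lid. Open the yellow one for inspection: first turn its black quarter-turn fastener counter-clockwise a full quarter turn from locked (pointer at the red dot) to unlocked (pointer at the green dot), then swing the lid up by its steel handle until it stands nearly upright, and leave it standing open. Leave the fastener of the blue box locked.

Things in the scene. Friction and masses are not known exactly. Their poses are not given: they have to be found in the camera images.
- saw_box: Fixed grey control box with the yellow lid, lying on its back, 180 (x) x 240 (y) x 80 mm plus the 8 mm lid on top (lid top at z 88). Origin: centre of its underside; z up, -x its front edge (towards the robot, within 15 degrees), +y its left. Hinge line: along y at x +90, z 80 mm. The blue-lidded box beside it, 32 to 42 cm to one side, has the same shape.
- saw_latch (a joint): Fastener of the yellow box, rad: 0 locked, wing along box x; grows counter-clockwise from above to 1.57 unlocked, wing along box y. Starts at 0 to 0.2, stays where left (0.06 N m), holds the lid shut until about 1.2. In the box frame: axis vertical at x -60, y -70 mm; black wing 40 long, 12 wide, z 92 to 122 mm, on a 28 mm disc.
- saw_lid (a joint): Yellow lid, rad: 0 shut, grows as the front edge swings up and back, 1.57 upright, stop 1.75. Stiff hinge: stays at any angle, about 7 N to lift. Handle: round bar, 10 mm diameter, along y, 80 mm between posts, centre (lid shut, box frame) x -75, y +55, z 120 mm, 32 mm above the lid; turns with the lid about the hinge line and can roll in the fingers.
- dust_latch (a joint): Fastener of the blue-lidded box, rad, same sense as saw_latch: 0 = locked (it starts between 0 and 0.2), 1.57 = unlocked.

How it is judged:
By the outcome, as a careful person would: the job done as asked, in the order asked, and still so for the second after the job is handed in, with the robot touching nothing.
It also fails if it takes over 50 s, if anything falls off the work surface, if the arm or the gripper's body presses on something with over 40 N, if the wrist force passes 120 N, or if a joint passes its speed limit or range.

## Working session

There is one attempt and no reset: what is moved stays moved. The work goes in short steps, Python scripts to look and compute and a shell command to move; the robot and the scene stay as the last step left them, time stands still between calls to the robot, and variables do not carry over. Pictures are saved under pics/ and viewed, at most 10 in all, crops included, and the job is handed in when it is done.

```bash
ls; mkdir -p pics; python3 - <<'E'
from rig import *
import cv2, numpy as np
s=observe(); print(s); print(grip_point_offset)
ims=[]
for n in("top","side"):
    c=capture(n); np.savez(f"{n}0.npz",**c); cv2.imwrite(f"pics/{n}0.png",c["pixels"][...,::-1]); print(c["mtx"],c["D"],c["extrinsics"])
E
```

```text
pics
{'clock': 0.0, 'qpos': array([ 1.14351306e+00,  5.28476985e-01,  1.43388539e+00, -4.75176869e-05,
        1.18136325e+00, -1.78542426e-01]), 'qvel': array([ 0.00054206, -0.00152497,  0.00091583,  0.0005351 , -0.00090727,
        0.00170849]), 'tau': array([ 1.34028818e-05, -4.40042746e+01, -1.76590151e+01,  6.33536372e-02,
        5.83273871e-02, -1.83870620e-04]), 'ee_pos': array([0.15357308, 0.6050983 , 0.22157035]), 'orientation': array([[-9.69227485e-01,  2.46165332e-01, -8.43893822e-04],
       [ 2.46166550e-01,  9.69225562e-01, -1.95941974e-03],
       [ 3.35582252e-04, -2.10686190e-03, -9.99997724e-01]]), 'force': array([ 0.67083749, -0.8048028 , -0.17774833]), 'moment': array([-0.0355577 ,  0.04048476, -0.00315393]), 'finger_force': 0.0, 'width': 0.08707341087172858}
0.0187
[[401.74160661   0.         253.09326687]
 [  0.         401.74160661 191.00509659]
 [  0.           0.           1.        ]] [-0.13580902  0.          0.          0.          0.        ] [[ 0.00922303 -0.99681859  0.07916839  0.49728118]
 [-0.99957944 -0.00701381  0.02813819 -0.05494152]
 [-0.0274934  -0.07939461 -0.99646405  0.91388066]
 [ 0.          0.          0.          1.        ]]
[[420.26848624   0.         254.85183115]
 [  0.         420.26848624 190.84285771]
 [  0.           0.           1.        ]] [-0.12464872  0.          0.          0.          0.        ] [[-0.96849627 -0.06639191  0.24001478  0.3251845 ]
 [-0.24732991  0.36880876 -0.89599554  0.82024839]
 [-0.0290327  -0.92713117 -0.37361061  0.45576294]
 [ 0.          0.          0.          1.        ]]
```

View pics/top0.png

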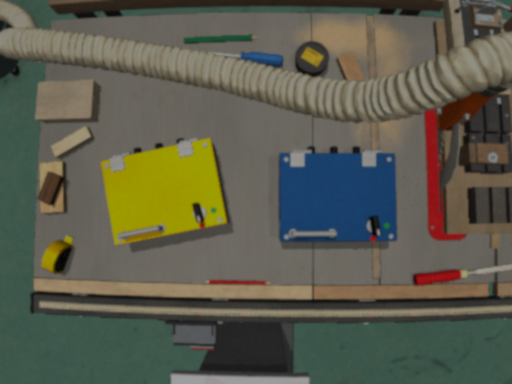

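View pics/side0.png

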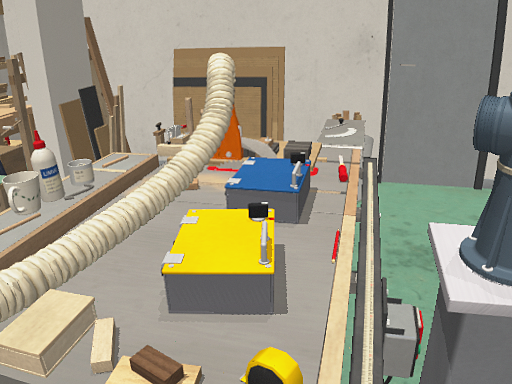

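The top view shows the yellow lid spanning (102,138)–(228,244), its handle at about (140,232) and its wing at (198,213). The hinges are at the top. The blue box is to the right, with its wing at (375,228). The side view shows the wing at (258,211), the handle at (265,242), and the hose running behind the box.

```bash
cat > h.py <<'E'
import numpy as np, cv2
def ray(c,uv):
    n=cv2.undistortPoints(np.float64(uv).reshape(-1,1,2),c["mtx"],c["D"]).reshape(-1,2)
    T=c["extrinsics"]; return T[:3,3],np.c_[n,np.ones(len(n))]@T[:3,:3].T
def plane(c,uv,z):
    o,d=ray(c,uv); return o+d*((z-o[2])/d[:,2])[:,None]
def tri(c1,p1,c2,p2):
    o1,d1=ray(c1,[p1]);o2,d2=ray(c2,[p2]);d1,d2=d1[0],d2[0]
    t=np.linalg.lstsq(np.c_[d1,-d2],o2-o1,rcond=None)[0]; a,b=o1+t[0]*d1,o2+t[1]*d2
    return (a+b)/2,np.linalg.norm(a-b)
E
python3 - <<'E'
from h import *
t=np.load("top0.npz");s=np.load("side0.npz")
np.set_printoptions(precision=4,suppress=True)
def big(m):
    cs,_=cv2.findContours(m.astype(np.uint8),cv2.RETR_EXTERNAL,cv2.CHAIN_APPROX_NONE); return max(cs,key=cv2.contourArea).reshape(-1,2)
p=t["pixels"]; hsv=cv2.cvtColor(p,cv2.COLOR_RGB2HSV)
m=cv2.inRange(hsv,(24,150,120),(34,255,255)); k=big(m); print(k.min(0),k.max(0))
w=plane(t,k,0.088)[:,:2]; h=cv2.convexHull(w.astype(np.float32)); r=cv2.minAreaRect(h)
print("rect",r)
b=cv2.boxPoints(r); print(b)
a=[np.arctan2(*(b[(i+1)%4]-b[i])[::-1]) for i in range(4)]
yaw=min([(x+k*np.pi/2) for x in a for k in range(-3,4)],key=abs); print("yaw",np.degrees(yaw))
C=np.array(r[0]); R=np.array([[np.cos(yaw),-np.sin(yaw)],[np.sin(yaw),np.cos(yaw)]])
L=C+R@[-.06,-.07]; H=C+R@[-.075,.055]; print("latch",L,"handle",H,"hinge",C+R@[.09,0])
# check: dark wing
roi=np.zeros(m.shape,bool); roi[195:232,185:215]=1
d=(p.max(2)<60)&roi; kk=big(d); ww=plane(t,kk,.122)[:,:2]; print("wing",cv2.minAreaRect(ww.astype(np.float32)),len(kk))
roi[:]=0; roi[222:244,112:168]=1
g=(hsv[...,1]<90)&(p.max(2)>110)&roi; kk=big(g); print("bar",cv2.minAreaRect(plane(t,kk,.123)[:,:2].astype(np.float32)))
# hose (loose match at lower contour): top px vs side px heights for candidates
o,dd=ray(t,[[200,68]])
for z in (0.1,0.15,.2,.3,.4):
    X=(o+dd*((z-o[2])/dd[:,2])[:,None]); T=np.linalg.inv(s["extrinsics"]); q=T[:3,:3]@X[0]+T[:3,3]
    print(z,X[0],cv2.projectPoints(q.reshape(1,1,3),np.zeros(3),np.zeros(3),s["mtx"],s["D"])[0].ravel())
i=cv2.resize(np.hstack([p[190:250,100:235]]),None,fx=5.5,fy=5.5,interpolation=cv2.INTER_CUBIC); cv2.imwrite("pics/c1.png",i[...,::-1])
E
```

```text
[101 138] [226 244]
rect ((0.5613642930984497, 0.15931393206119537), (0.18265996873378754, 0.24203269183635712), 11.951122283935547)
[[0.447  0.2588]
 [0.4971 0.022 ]
 [0.6758 0.0598]
 [0.6257 0.2966]]
yaw 11.951109
latch [0.5172 0.0784] handle [0.4766 0.1976] hinge [0.6494 0.178 ]
wing ((0.5175439715385437, 0.07680289447307587), (0.03511887416243553, 0.011659237556159496), 17.82563018798828) 39
bar ((0.47667035460472107, 0.19909295439720154), (0.015566970221698284, 0.08509553968906403), 17.56376075744629)
0.1 [0.8235 0.0834 0.1   ] [123.0211 202.2034]
0.15 [0.8034 0.0749 0.15  ] [129.8021 180.109 ]
0.2 [0.7834 0.0664 0.2   ] [136.9444 157.1848]
0.3 [0.7433 0.0494 0.3   ] [152.3394 108.9112]
0.4 [0.7032 0.0324 0.4   ] [169.2375  57.6292]
```

View pics/c1.png

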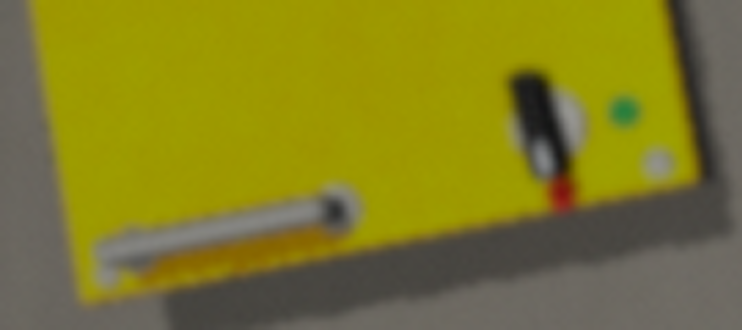

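The box yaw is 11.95° and the measured size 183×242 mm matches the given one. The wing is at (0.5175, 0.077), about 0.1 rad from locked, and the bar is at (0.4767, 0.199). The hose is low and well behind the box. I'm moving to above the wing with the closing axis at about −72°.

```bash
python3 -m pendant '[{"tx":-20,"ty":-17,"turn":5},{"tx":-56,"ty":-49,"turn":13},{"tx":-92,"ty":-81,"turn":21},{"tx":-128,"ty":-112,"turn":29},{"tx":-164,"ty":-144,"turn":37},{"tx":-200,"ty":-175,"turn":45},{"tx":-236,"ty":-207,"turn":53},{"tx":-272,"ty":-238,"turn":61}]' 0
cat > st.py <<'E'
from rig import observe
from h import *
import sys
np.set_printoptions(precision=4,suppress=True)
def go(x,y,z,yaw):
    s=observe();R=s["orientation"];d=np.array([x,y,z])-s["ee_pos"]
    cy=np.degrees(np.arctan2(R[1,1],R[0,1]))
    print("t",s["clock"],"pos",s["ee_pos"],"yaw",cy,"F",s["force"],"w",s["width"],s["finger_force"],"q6",s["qpos"][5])
    print("tx,ty,tz mm",1000*R.T@d,"turn",(cy-yaw+180)%360-180)
if __name__=="__main__": go(*map(float,sys.argv[1:5]))
E
python3 st.py .5175 .077 .22 -72.2
```

```text
t 0.1 pos [0.1536 0.6052 0.2217] yaw 75.7474312907218 F [-0.6398 -0.3432  0.0473] w 0.08701024258617522 0.0 q6 -0.1785168209967063
tx,ty,tz mm [-482.7505 -422.3025    2.3171] turn 147.9474312907218invalid input at $[0]: expected keys tx, ty, tz, turn
```

All four keys are required in each row.

```bash
python3 -m pendant '[{"tx":-20,"ty":-17,"tz":0,"turn":5},{"tx":-56,"ty":-49,"tz":0,"turn":13},{"tx":-92,"ty":-81,"tz":0,"turn":21},{"tx":-128,"ty":-112,"tz":0,"turn":29},{"tx":-164,"ty":-144,"tz":0,"turn":37},{"tx":-200,"ty":-175,"tz":0,"turn":45},{"tx":-236,"ty":-207,"tz":0,"turn":53},{"tx":-272,"ty":-238,"tz":0,"turn":61}]' 0
python3 st.py .5175 .077 .22 -72.2
```

```text
clock: 0.9
ee_pos: [0.3593, 0.3063, 0.2224]
orientation: [[-0.249, 0.968, -0.0], [0.968, 0.249, -0.0], [-0.0, -0.0, -1.0]]
force: [0.5, 0.3, -0.3]
width: 0.0444
finger_force: 0.0
t 0.9 pos [0.3593 0.3063 0.2224] yaw 14.433189491334732 F [ 0.4543  0.2763 -0.3354] w 0.04443787962561714 0.0 q6 0.21667162056792777
tx,ty,tz mm [-261.4787   96.0265    2.3884] turn 86.63318949133475
```

```bash
python3 -m pendant '[{"tx":-35,"ty":13,"tz":0,"turn":8},{"tx":-75,"ty":28,"tz":0,"turn":16},{"tx":-115,"ty":43,"tz":0,"turn":24},{"tx":-155,"ty":58,"tz":0,"turn":32},{"tx":-195,"ty":72,"tz":0,"turn":40},{"tx":-230,"ty":85,"tz":0,"turn":48},{"tx":-255,"ty":94,"tz":0,"turn":56},{"tx":-261,"ty":96,"tz":0,"turn":64}]' 0
python3 -m pendant '[{"tx":0,"ty":0,"tz":0,"turn":8},{"tx":0,"ty":0,"tz":0,"turn":16},{"tx":0,"ty":0,"tz":0,"turn":22.6},{"tx":0,"ty":0,"tz":0,"turn":22.6}]' 0 
python3 st.py .5175 .077 .098 -72.2
python3 - <<'E'
from rig import *; import cv2
for n in("top","side"):
    c=capture(n); cv2.imwrite(f"pics/{n}1.png",c["pixels"][...,::-1])
E
```

```text
clock: 1.7
ee_pos: [0.5202, 0.0773, 0.2223]
orientation: [[0.764, 0.646, 0.001], [0.646, -0.764, -0.001], [0.0, 0.001, -1.0]]
force: [-0.5, -0.8, -0.5]
width: 0.0434
finger_force: 0.0
clock: 2.1
ee_pos: [0.5178, 0.08, 0.2222]
orientation: [[0.95, 0.311, -0.001], [0.311, -0.95, 0.0], [-0.001, -0.0, -1.0]]
force: [-0.4, -0.1, 0.7]
width: 0.0434
finger_force: 0.0
t 2.1 pos [0.5178 0.08   0.2222] yaw -71.85206136777025 F [-0.4457 -0.0777  0.7038] w 0.043407858869277324 0.0 q6 1.1939474268174541
tx,ty,tz mm [ -1.1374   2.8243 124.1759] turn 0.34793863222975574
```

View pics/side1.png

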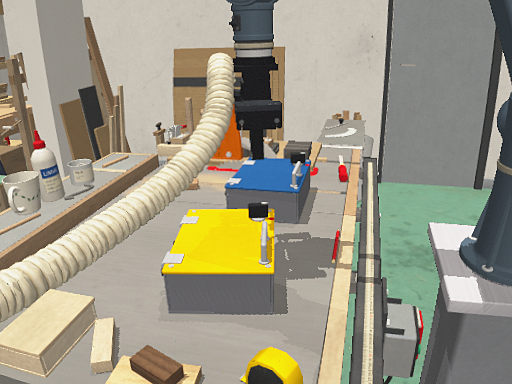

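The side view shows the fingertips at about (257,157), straight above the wing at (258,210). Descending now.

```bash
python3 -m pendant '[{"tx":-1,"ty":2,"tz":25,"turn":0},{"tx":-1,"ty":2.4,"tz":60,"turn":0},{"tx":-1,"ty":2.4,"tz":90,"turn":0},{"tx":-1,"ty":2.4,"tz":110,"turn":0},{"tx":-1,"ty":2.4,"tz":120,"turn":0},{"tx":-1,"ty":2.4,"tz":124,"turn":0},{"tx":-1,"ty":2.4,"tz":124,"turn":0}]' 0
python3 st.py .5175 .0775 .098 -72.2
```

```text
clock: 2.9
ee_pos: [0.5182, 0.0776, 0.0986]
orientation: [[0.95, 0.312, 0.0], [0.312, -0.95, -0.0], [0.0, 0.0, -1.0]]
force: [0.0, 0.3, 0.0]
width: 0.0436
finger_force: 0.0
t 2.9 pos [0.5182 0.0776 0.0986] yaw -71.81502687395263 F [0.0386 0.3289 0.0487] w 0.043571405907683124 0.0 q6 1.1885047470708119
tx,ty,tz mm [-0.7109 -0.1747  0.6275] turn 0.38497312604738454
```

```bash
python3 -m pendant '[{"tx":0,"ty":0,"tz":0,"turn":0},{"tx":0,"ty":0,"tz":0,"turn":0},{"tx":0,"ty":0,"tz":0,"turn":0},{"tx":0,"ty":0,"tz":0,"turn":0},{"tx":0,"ty":0,"tz":0,"turn":0},{"tx":0,"ty":0,"tz":0,"turn":0}]' 1
python3 st.py .5175 .0775 .098 12
```

```text
clock: 3.5
ee_pos: [0.5172, 0.0796, 0.099]
orientation: [[0.951, 0.309, -0.001], [0.309, -0.951, 0.004], [0.0, -0.004, -1.0]]
force: [-1.3, 7.9, 4.4]
width: 0.0115
finger_force: 30.0
t 3.5 pos [0.5172 0.0796 0.099 ] yaw -71.97588434299077 F [-1.3338  7.94    4.4234] w 0.011487046143065362 30.000642291270196 q6 1.1892207666347243
tx,ty,tz mm [-0.4039  2.1287  1.0062] turn -83.97588434299077
```

The wing is held at 11.5 mm width, and its axis matches the lid-rectangle estimate (0.517, 0.079). Re-centring slightly and turning counter-clockwise.

```bash
python3 -m pendant '[{"tx":-0.3,"ty":-2,"tz":0,"turn":-4},{"tx":-0.3,"ty":-2,"tz":0,"turn":-11},{"tx":-0.3,"ty":-2,"tz":0,"turn":-18},{"tx":-0.3,"ty":-2,"tz":0,"turn":-25},{"tx":-0.3,"ty":-2,"tz":0,"turn":-32},{"tx":-0.3,"ty":-2,"tz":0,"turn":-39},{"tx":-0.3,"ty":-2,"tz":0,"turn":-46},{"tx":-0.3,"ty":-2,"tz":0,"turn":-52}]' 1
python3 st.py .5172 .079 .0986 12
```

```text
clock: 4.3
ee_pos: [0.5178, 0.0792, 0.099]
orientation: [[0.336, 0.942, 0.002], [0.942, -0.336, -0.0], [0.0, 0.002, -1.0]]
force: [0.9, -0.9, 2.0]
width: 0.0115
finger_force: 30.0
t 4.3 pos [0.5178 0.0792 0.099 ] yaw -19.605633998175907 F [ 0.8652 -0.8574  2.0204] w 0.011538036110016341 30.000821580179036 q6 0.2805609513115095
tx,ty,tz mm [-0.3795 -0.4757  0.4357] turn -31.605633998175904
```

```bash
python3 -m pendant '[{"tx":0,"ty":0,"tz":0,"turn":-7},{"tx":0,"ty":0,"tz":0,"turn":-14},{"tx":0,"ty":0,"tz":0,"turn":-21},{"tx":0,"ty":0,"tz":0,"turn":-27},{"tx":0,"ty":0,"tz":0,"turn":-31},{"tx":0,"ty":0,"tz":0,"turn":-33},{"tx":0,"ty":0,"tz":0,"turn":-33}]' 1
python3 st.py .5172 .079 .0986 12
```

```text
clock: 5.0
ee_pos: [0.5183, 0.0792, 0.099]
orientation: [[-0.226, 0.974, 0.003], [0.974, 0.226, 0.0], [-0.001, 0.003, -1.0]]
force: [2.7, -0.5, 0.8]
width: 0.0115
finger_force: 30.0
t 5.0 pos [0.5183 0.0792 0.099 ] yaw 13.044805617454355 F [ 2.6728 -0.5386  0.7746] w 0.011484652285062047 29.999716426245868 q6 -0.2898661968686779
tx,ty,tz mm [ 0.089  -1.1449  0.4426] turn 1.044805617454358
```

Opening the fingers, rising clear, and checking the wing from above.

```bash
python3 -m pendant '[{"tx":0,"ty":0,"tz":0,"turn":0},{"tx":0,"ty":0,"tz":0,"turn":0},{"tx":0,"ty":0,"tz":0,"turn":0},{"tx":0,"ty":0,"tz":-15,"turn":0},{"tx":0,"ty":0,"tz":-45,"turn":0},{"tx":0,"ty":0,"tz":-75,"turn":0},{"tx":0,"ty":0,"tz":-100,"turn":0}]' 0
python3 st.py .4766 .1985 .18 12
```

```text
clock: 5.7
ee_pos: [0.5167, 0.0794, 0.1997]
orientation: [[-0.228, 0.974, -0.0], [0.974, 0.228, -0.0], [-0.0, -0.0, -1.0]]
force: [0.7, 0.3, -0.5]
width: 0.0431
finger_force: 0.0
t 5.7 pos [0.5167 0.0794 0.1997] yaw 13.15600493379929 F [ 0.6502  0.2824 -0.4889] w 0.04306745773825825 0.0 q6 -0.2909479851256987
tx,ty,tz mm [125.0972 -11.9649  19.7193] turn 1.156004933799295
```

```bash
python3 -m pendant '[{"tx":20,"ty":-2,"tz":0,"turn":1},{"tx":55,"ty":-5,"tz":5,"turn":1},{"tx":90,"ty":-9,"tz":12,"turn":1},{"tx":115,"ty":-11,"tz":18,"turn":1},{"tx":125,"ty":-12,"tz":20,"turn":1},{"tx":125,"ty":-12,"tz":20,"turn":1}]' 0
python3 st.py .4766 .1985 .107 12
python3 - <<'E'
from rig import *; import cv2,numpy as np
p=capture("top")["pixels"]; q=capture("side")["pixels"]
a=cv2.resize(p[150:270,90:250],(640,480)); b=cv2.resize(q[150:270,160:320],(640,480))
i=np.vstack([a,b]); cv2.imwrite("pics/c2.png",cv2.resize(np.hstack([a,b]),(800,300))[...,::-1])
E
```

```text
clock: 6.3
ee_pos: [0.476, 0.1991, 0.1782]
orientation: [[-0.213, 0.977, -0.001], [0.977, 0.213, -0.001], [-0.0, -0.001, -1.0]]
force: [1.0, 0.6, 0.6]
width: 0.0437
finger_force: 0.0
t 6.3 pos [0.476  0.1991 0.1782] yaw 12.292230297131566 F [0.9863 0.591  0.5804] w 0.043737875914435044 0.0 q6 -0.034863804297600574
tx,ty,tz mm [-0.6737  0.5825 71.1641] turn 0.29223029713156734
```

View pics/c2.png

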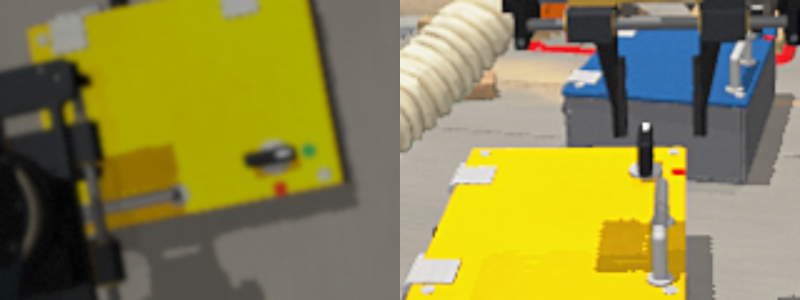

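The wing now lies along box y with its pointer at the green dot (crop: left, about (290,155)). The gripper straddles the bar. I'm measuring the wing angle, then descending onto the bar.

```bash
python3 - <<'E'
from rig import capture
from h import *
t=capture("top"); p=t["pixels"]; m=np.zeros(p.shape[:2],np.uint8); m[200:228,184:212]=1
m*=(p.max(2)<70); cs,_=cv2.findContours(m,0,1); k=max(cs,key=cv2.contourArea).reshape(-1,2)
print(cv2.minAreaRect(plane(t,k,.122)[:,:2].astype(np.float32)))
E
python3 -m pendant '[{"tx":-0.5,"ty":0.5,"tz":15,"turn":0},{"tx":-0.5,"ty":0.5,"tz":35,"turn":0},{"tx":-0.5,"ty":0.5,"tz":52,"turn":0},{"tx":-0.5,"ty":0.5,"tz":65,"turn":0},{"tx":-0.5,"ty":0.5,"tz":71,"turn":0},{"tx":-0.5,"ty":0.5,"tz":72,"turn":0},{"tx":-0.5,"ty":0.5,"tz":72,"turn":0}]' 0
python3 st.py .4766 .1985 .106 12
python3 -m pendant '[{"tx":0,"ty":0,"tz":0,"turn":0},{"tx":0,"ty":0,"tz":0,"turn":0},{"tx":0,"ty":0,"tz":0,"turn":0},{"tx":0,"ty":0,"tz":0,"turn":0},{"tx":0,"ty":0,"tz":0,"turn":0},{"tx":0,"ty":0,"tz":0,"turn":0}]' 1
python3 st.py .4766 .1985 .106 12
```

```text
((0.5166691541671753, 0.07635700702667236), (0.009913014248013496, 0.03603425249457359), 0.6339967250823975)
clock: 7.15
ee_pos: [0.4782, 0.1975, 0.1069]
orientation: [[-0.21, 0.978, 0.001], [0.978, 0.21, 0.0], [-0.0, 0.001, -1.0]]
force: [-0.3, -0.4, -0.2]
width: 0.0436
finger_force: 0.0
t 7.15 pos [0.4782 0.1975 0.1069] yaw 12.093682349075829 F [-0.2687 -0.4174 -0.2205] w 0.043646826061432255 0.0 q6 -0.03552496088036832
tx,ty,tz mm [ 1.3194 -1.3126  0.8859] turn 0.09368234907583428
clock: 7.75
ee_pos: [0.4778, 0.1981, 0.1067]
orientation: [[-0.21, 0.978, 0.001], [0.978, 0.21, 0.0], [0.0, 0.001, -1.0]]
force: [0.1, 0.1, 0.9]
width: 0.0085
finger_force: 30.0
t 7.75 pos [0.4778 0.1981 0.1067] yaw 12.14576929394606 F [0.1156 0.145  0.8881] w 0.008477611837615279 30.00017076730728 q6 -0.0353899724305378
tx,ty,tz mm [ 0.6644 -1.0908  0.6898] turn 0.14576929394604576
```

The mask puts the wing at about 0.6°, while the grip says 13°. The mask is only a few pixels wide, so I'm looking closer before lifting.

```bash
python3 - <<'E'
from rig import capture
from h import *
t=capture("top"); p=t["pixels"]
i=cv2.resize(p[190:240,175:235],(720,600),interpolation=cv2.INTER_NEAREST); cv2.imwrite("pics/c3.png",i[...,::-1])
# expected wing outline pixel endpoints for latch 1.57 and 1.37 
yaw=np.radians(11.95); A=np.array([.5172,.0787])
T=np.linalg.inv(t["extrinsics"])
for th in (1.57,1.37):
    e=[np.r_[A+s*.02*np.array([np.cos(yaw+th),np.sin(yaw+th)]),.122] for s in(1,-1)]
    q=(T[:3,:3]@np.array(e).T).T+T[:3,3]
    u=cv2.projectPoints(q,np.zeros(3),np.zeros(3),t["mtx"],t["D"])[0].reshape(-1,2); print(th,(u-[175,190])*12)
E
```

```text
1.57 [[144.29196092 290.2940074 ]
 [379.67143074 242.85955796]]
1.37 [[142.20084487 266.27621387]
 [381.85248822 266.94025237]]
```

View pics/c3.png

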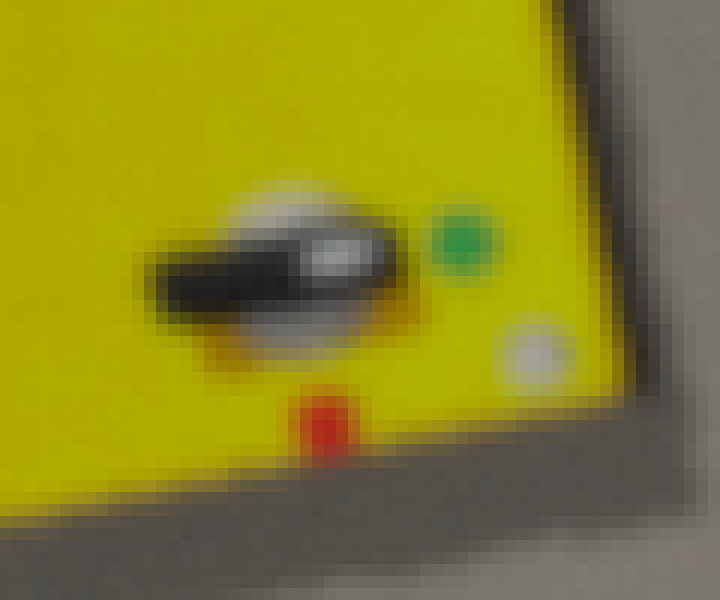

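The wing runs from (155,285) to (390,250), with the pointer at the green dot. That slope is within about 3° of the one expected at 1.57, so the fastener is unlocked. The bar is held. Next I lift along the arc about the hinge, with the bar rolling in the fingers.

```bash
python3 -m pendant '[{"tx":0,"ty":2,"tz":-8,"turn":0},{"tx":0,"ty":6,"tz":-19.5,"turn":0},{"tx":0,"ty":11,"tz":-32,"turn":0},{"tx":0,"ty":19,"tz":-47,"turn":0},{"tx":0,"ty":28.5,"tz":-61,"turn":0},{"tx":0,"ty":39.5,"tz":-74,"turn":0},{"tx":0,"ty":51.5,"tz":-86,"turn":0},{"tx":0,"ty":64.5,"tz":-97,"turn":0}]' 1
python3 st.py .4778 .1981 .1067 12.1
```

```text
clock: 8.6
ee_pos: [0.5351, 0.2102, 0.2019]
orientation: [[-0.211, 0.977, -0.014], [0.978, 0.211, -0.004], [-0.001, -0.015, -1.0]]
force: [-4.6, -1.9, -5.4]
width: 0.0087
finger_force: 30.0
t 8.6 pos [0.5351 0.2102 0.2019] yaw 12.169416410438446 F [-4.6399 -1.8726 -5.4083] w 0.008681664466698422 30.00488966703415 q6 -0.03125163740314943
tx,ty,tz mm [  0.2726 -57.1875  96.0818] turn 0.0694164104384356
```

```bash
python3 -m pendant '[{"tx":0,"ty":14,"tz":-9.5,"turn":0},{"tx":0,"ty":29,"tz":-17,"turn":0},{"tx":0,"ty":45,"tz":-23.5,"turn":0},{"tx":0,"ty":61,"tz":-28.5,"turn":0},{"tx":0,"ty":78,"tz":-31.5,"turn":0},{"tx":0,"ty":95,"tz":-33,"turn":0},{"tx":0,"ty":112,"tz":-32.5,"turn":0},{"tx":0,"ty":125,"tz":-31,"turn":0}]' 1
python3 -m pendant '[{"tx":0,"ty":0,"tz":0,"turn":0},{"tx":0,"ty":0,"tz":0,"turn":0}]' 1
python3 st.py .4778 .1981 .1067 12.1
python3 - <<'E'
from rig import *; import cv2
cv2.imwrite("pics/side2.png",capture("side")["pixels"][...,::-1])
E
```

```text
clock: 9.4
ee_pos: [0.6613, 0.2368, 0.2366]
orientation: [[-0.21, 0.978, -0.004], [0.978, 0.21, -0.002], [-0.002, -0.005, -1.0]]
force: [-5.0, -1.9, 7.6]
width: 0.0088
finger_force: 30.0
clock: 9.6
ee_pos: [0.6636, 0.2373, 0.2361]
orientation: [[-0.21, 0.978, 0.002], [0.978, 0.21, -0.001], [-0.001, 0.002, -1.0]]
force: [0.5, -1.4, 4.8]
width: 0.0092
finger_force: 30.0
t 9.6 pos [0.6636 0.2373 0.2361] yaw 12.13646468486281 F [ 0.4629 -1.3809  4.8476] w 0.009186739139190391 29.998095631599426 q6 -0.02570941160293122
tx,ty,tz mm [   0.8367 -190.0955  129.0585] turn 0.03646468486280696
```

View pics/side2.png

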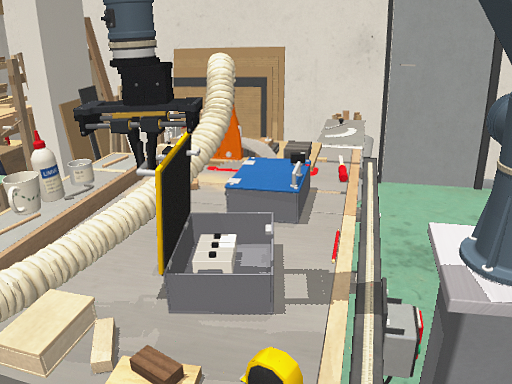

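The lid stands at about 1.48 rad with the bar still held. I'll part the fingers just enough (about 26 mm) and withdraw straight up.

```bash
python3 -m pendant '[{"tx":0,"ty":0,"tz":0,"turn":0},{"tx":0,"ty":0,"tz":0,"turn":0},{"tx":0,"ty":0,"tz":0,"turn":0},{"tx":0,"ty":0,"tz":0,"turn":0}]' 0.4
python3 -m pendant '[{"tx":0,"ty":0,"tz":-5,"turn":0},{"tx":0,"ty":0,"tz":-15,"turn":0},{"tx":0,"ty":0,"tz":-30,"turn":0},{"tx":0,"ty":0,"tz":-50,"turn":0},{"tx":0,"ty":0,"tz":-75,"turn":0},{"tx":0,"ty":0,"tz":-95,"turn":0},{"tx":0,"ty":0,"tz":-105,"turn":0},{"tx":0,"ty":0,"tz":-105,"turn":0}]' 0.4
python3 - <<'E'
from rig import *; import cv2,numpy as np
p=capture("top")["pixels"]; q=capture("side")["pixels"]
cv2.imwrite("pics/f.png",cv2.resize(np.hstack([p,q]),(800,300))[...,::-1])
E
```

```text
clock: 10.05
ee_pos: [0.6621, 0.238, 0.2338]
orientation: [[-0.211, 0.978, -0.002], [0.978, 0.211, -0.0], [0.0, -0.002, -1.0]]
force: [0.9, -0.5, 0.2]
width: 0.0247
finger_force: 0.0
clock: 10.85
ee_pos: [0.6637, 0.238, 0.3422]
orientation: [[-0.21, 0.978, 0.005], [0.978, 0.21, 0.001], [-0.0, 0.005, -1.0]]
force: [0.2, 0.3, -0.2]
width: 0.0261
finger_force: 0.0
```

View pics/f.png

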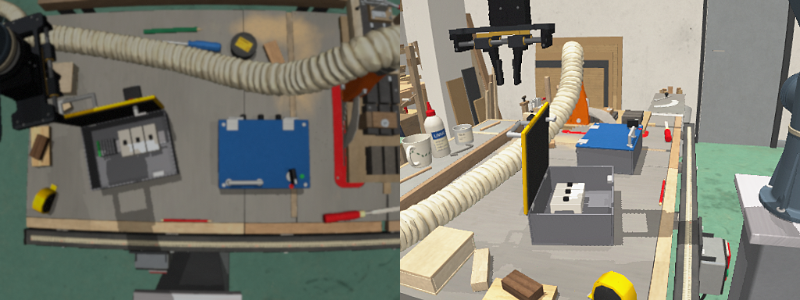

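The yellow lid stands open (right half, about (535,160)) with the gripper well clear above it. The blue wing at (292,178) is unmoved.

```bash
python3 -c "
from rig import *
print(close_job())"
```

```text
the job is handed in; nothing more can be done
None
```

The yellow box's fastener is unlocked, its lid is standing open at about 1.48 rad with the gripper clear, the blue box's fastener was left locked, and the job was handed in at about 11 s.

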